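# Turn the parts tub up and stack the spacer discs in it

## Robot

A 6-joint arm with a two-finger parallel gripper is mounted at the origin on the work surface. World frame = base frame: x ahead of the robot, y to its left, z up, the work surface at z = 0. Lengths are in mm, angles in rad, forces in N, time in s.
With the tool pointing down it reaches from about 325 to 875 mm from the base axis. Payload 4.4 kg.
Tool frame: the origin (TCP) lies on the centre line of the jaws, within the pads' length; the fingertips stand ahead of it and the grasp point (between the pads) lies 6 mm ahead of it (ctrl.tcp_to_tips is the z of the fingertips in the tool frame, in mm); z points along the fingers, y is the direction in which the jaws open and shut (so a half turn about z gives the same grasp; the last joint's range is limited). The gripper opens to 85 mm and grips with 20 to 120 N. Pads are 22 mm wide; open, the fingers measure 114 mm over their backs; the gripper's body (76 mm by 85 mm) begins 54 mm behind the grasp point. The pads swing forward as they close: fully open they stand 13 mm farther back than shut.
Start: joints at [-1.413, 0.207, 1.542, -0, 1.393, -0.15], TCP at [174.191, -547.983, 256.282] pointing down, gripper open.
Joint ranges: [-2.73, 2.73], [-0.86, 2.22], [0.23, 2.46], [-1.11, 4.25], [0.08, 2.63], [-2.82, 2.82]. Speed limits (rad/s): [2.79, 2.79, 3.14, 3.14, 3.14, 3.14].

## Interface

Orientations are given as a 3x3 rotation matrix whose columns are the frame's x, y, z axes.
In Python, from plant import ctrl, sensors, optics gives the robot as it stands. Calls block until the motion is done:
- ctrl.move_ptp(position, orientation): joint-space move of the TCP to a pose.
- ctrl.move_l(position, rot=None, vel=150, threshold=None): straight line of the TCP; rot=None keeps the orientation; vel is the mean speed in mm/s. With threshold (N) it stops when the force on the tool has changed by that much, and returns True; else False.
- ctrl.set_joints(angles): joint-space move.
- ctrl.gripper_to(opening, force=None): finger opening in mm; force is the grip in N (None keeps the last); returns when the fingers have stopped.
- ctrl.hold(seconds).
- ctrl.solve_ik(position, orientation): joint angles nearest the present ones, or None.
- sensors.read_state(): the state.
- optics.grab_frame(name): name is "side" or "top" or "wrist"; returns (picture, depth): 420x560x3 uint8, red, green, blue; 420x560 float32, mm along the optical axis (not along the pixel's ray), 0 where there is no reading.
- optics.camera_params(name): a dict with "mtx" (3x3 intrinsics, pixels), "R" (3x3) and "t" (3): a world point X has camera coordinates R X + t; the wrist camera has in their place "T_tool_cam" (4x4, takes a point from camera to tool coordinates, whose origin is the TCP and whose axes are the flange's). Camera axes: x right, y down, z forward; pixel columns grow to the right and rows downward; lengths in mm; the calibration is good to about 2 mm. A picture is of the moment at which its call begins: read the wrist's pose just before it. camera_params takes no time and is no camera call.
A pose or a line that the arm cannot do raises ctrl.MotionError and nothing moves.
- ctrl.finish_job(): hands the job in, once; it reports no verdict.
The state is a dict: "t": time; "q": joint angles; "qvel": joint speeds; "tau": joint torques, N m; "eef_pos": TCP position; "eef_rot": TCP orientation; "force": force on the tool from outside, world axes, zero at the start; "wrist_torque": the same for the moment, N m; "grip_width": finger opening in mm.
Only numpy, scipy, OpenCV 4.12 (cv2) and the standard library are available. Lean on these libraries where they do the work, as an engineer would, in place of code of your own. Each camera call takes 0.05 s, during which the arm holds its last target.

## Task

The grey square tub stands upside down on the bench beside the perforated metal plate. Turn it over onto the plate so that it stands mouth up there (it is too wide to grip across, but it can be pushed over the plate's edge and on over), then lay the larger steel disc flat in the middle of the tub's floor and the smaller disc flat and centred on top of it. Leave the other things on the bench where they are.

Things in the scene. Friction and masses are not known exactly. Their poses are not given: they have to be found in the camera images.
- plate: fixed aluminium plate with rows of small holes lying on the bench, 180 (its x) by 260 (its y) by 8 thick; origin at the centre of its underside, z up. The tub starts on the bench beyond its -y edge, which serves as a step to tip the tub over.
- tub: loose grey plastic tub, square, 96 by 96 outside and 48 high, walls 4, floor 6 thick, 0.18 kg or so, open on one side; it starts mouth down on the bench. Origin at the centre of its mouth (rim plane); its own z axis points from the mouth to its base, so z is up now and must point down when the tub stands mouth up.
- tub_mouth (a point): centre of the tub's mouth, in the rim plane
- tub_floor (a point): centre of the tub's inner floor, 42 from the rim plane
- tub_base (a point): centre of the tub's outer base, 48 from the rim plane
- disc_big: loose solid steel disc lying flat on the bench, 36 across, 10 thick, no hole; origin at its centre, z its axis
- disc_small: loose solid steel disc lying flat on the bench, 26 across, 10 thick, no hole; origin at its centre, z its axis
- collar: bystander, sizes in mm: plain steel ring, 40 outside, 22 hole, 12 high, lying flat; origin under its centre
- cleaner: bystander, sizes in mm: white bottle of lens cleaner, 48 across, 130 high, upright; origin under its centre
- tissues: bystander, sizes in mm: cardboard box of lens tissues, 80 x 120 x 50 high; origin under its centre
- post: bystander, sizes in mm: steel mounting post, 13 thick and 75 high on a 44 round foot; origin under its centre
- jar: bystander, sizes in mm: glass jar with black cap, 60 across, 60 high; origin under its centre
- wrench: bystander, sizes in mm: small steel wrench lying flat, 140 long; origin under its middle

How it is judged:
By the outcome, as a careful person would: the job done as asked, in the order asked, and still so for the second after the job is handed in, with the robot touching nothing.
It also fails if it takes over 72 s, if anything falls off the work surface, if the arm or the gripper's body presses on something with over 40 N, if the wrist force passes 120 N, or if a joint passes its speed limit or range.

## Working session

There is one attempt and no reset: what is moved stays moved. The work goes in short steps, each a Python script; the robot and the scene stay as the last script left them, time stands still between calls to the robot, and variables do not carry over. Pictures are saved under pics/ and viewed, and the job is handed in when it is done.

```bash
ls; mkdir -p pics; python3 - <<'E'
from plant import ctrl,sensors,optics
import cv2
for n in("side","top","wrist"):
    p,d=optics.grab_frame(n); cv2.imwrite(f"pics/a_{n}.png",p[:,:,::-1]); 
    c=optics.camera_params(n); print(n,c)
print(sensors.read_state(), ctrl.tcp_to_tips)
E
```

```text
pics
side {'mtx': array([[453.36877801,   0.        , 284.49276475],
       [  0.        , 453.36877801, 209.67952702],
       [  0.        ,   0.        ,   1.        ]]), 'R': array([[-0.76174228, -0.64763057, -0.01798169],
       [-0.37693353,  0.46558108, -0.80072178],
       [ 0.52694384, -0.60316573, -0.59876647]]), 't': array([420.34479122, 286.03958743, 925.69678581])}
top {'mtx': array([[499.89317012,   0.        , 281.45840017],
       [  0.        , 499.89317012, 204.02245753],
       [  0.        ,   0.        ,   1.        ]]), 'R': array([[ 0.12719171, -0.99187175,  0.00356349],
       [-0.9684173 , -0.12495922, -0.21576172],
       [ 0.21445324,  0.02399216, -0.97643954]]), 't': array([ -87.77409166,  579.29716024, 1438.71409261])}
wrist {'mtx': array([[328.71767302,   0.        , 278.47097523],
       [  0.        , 328.71767302, 208.71922682],
       [  0.        ,   0.        ,   1.        ]]), 'T_tool_cam': array([[-3.56726495e-04, -9.51913314e-01, -3.06367290e-01,
         7.87603241e+01],
       [ 9.99999653e-01, -1.09000923e-04, -8.25698270e-04,
        -9.45863
[... 257 characters left out ...]
-1.87738169e-05,
        1.39349642e+00, -1.50500401e-01]), 'qvel': array([-0.00027108, -0.00148248, -0.00440672,  0.00086087, -0.00079177,
        0.00041806]), 'tau': array([-9.18970295e-05, -3.83513832e+01, -2.92038238e+01, -2.68196645e-04,
        6.61606362e-03,  2.25549934e-05]), 'eef_pos': array([ 174.09334072, -547.4495971 ,  255.36866825]), 'eef_rot': array([[ 9.53006530e-01,  3.02949605e-01, -2.99211129e-04],
       [ 3.02949649e-01, -9.53004922e-01,  1.76868643e-03],
       [ 2.50673178e-04, -1.77621563e-03, -9.99998391e-01]]), 'force': array([-0.35216707,  0.25647062, -0.88789041]), 'wrist_torque': array([0.00357414, 0.01542949, 0.02213119]), 'grip_width': 85.49685480593061} 25.0
```

View pics/a_top.png

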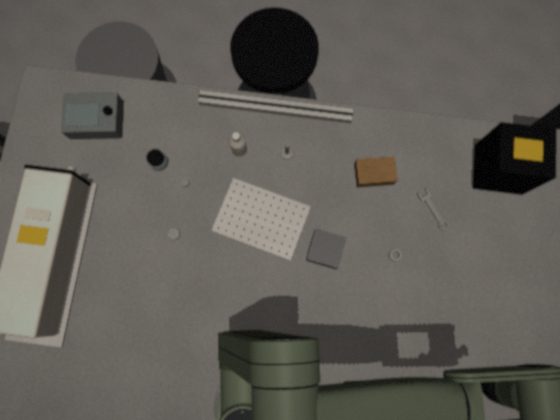

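View pics/a_side.png

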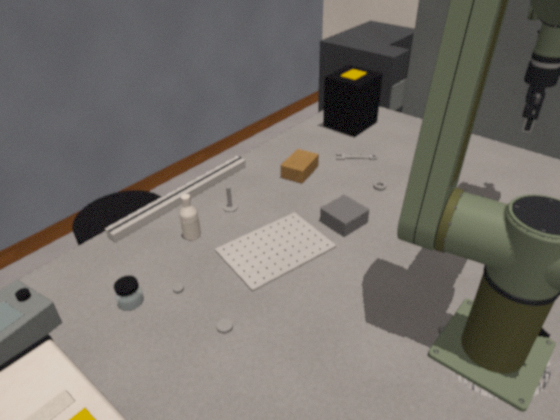

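Top view: the plate is at about (262,218), the tub (327,248), the big disc (173,234), the small disc (184,183), the collar (395,255) and the jar (156,159). The bottle is at (237,145), the post (287,152), and the tissues (376,171). Next I'll locate them metrically.

```bash
cat > h.py <<'E'
from plant import ctrl,sensors,optics
import numpy as np, cv2
def ray(n,uv,z,st=None):
    c=optics.camera_params(n); K=c["mtx"]
    d=np.linalg.inv(K)@np.array([uv[0],uv[1],1.])
    if n=="wrist":
        T=c["T_tool_cam"]; R=st["eef_rot"]@T[:3,:3]; o=st["eef_rot"]@T[:3,3]+st["eef_pos"]
    else: R=c["R"].T; o=-R@c["t"]
    d=R@d; return o+d*(z-o[2])/d[2]
def proj(n,X,st=None):
    c=optics.camera_params(n); K=c["mtx"]; X=np.asarray(X,float)
    if n=="wrist":
        T=c["T_tool_cam"]; R=st["eef_rot"]@T[:3,:3]; o=st["eef_rot"]@T[:3,3]+st["eef_pos"]; p=R.T@(X-o)
    else: p=c["R"]@X+c["t"]
    p=K@p; return p[:2]/p[2]
def cloud(n,d,st=None):
    c=optics.camera_params(n); K=c["mtx"]
    v,u=np.mgrid[:d.shape[0],:d.shape[1]]
    P=np.stack([(u-K[0,2])/K[0,0]*d,(v-K[1,2])/K[1,1]*d,d],-1)
    if n=="wrist":
        T=c["T_tool_cam"]; R=st["eef_rot"]@T[:3,:3]; o=st["eef_rot"]@T[:3,3]+st["eef_pos"]
        return P@R.T+o
    return (P-c["t"])@c["R"]
def save(n,name,crop=None,k=1):
    p,d=optics.grab_frame(n); q=p
    if crop: x0,y0,x1,y1=crop; q=p[y0:y1,x0:x1]
    cv2.imwrite(f"pics/{name}.png",cv2.resize(q,None,fx=k,fy=k,interpolation=cv2.INTER_CUBIC)[:,:,::-1]); return p,d
def rz(a): c,s=np.cos(a),np.sin(a); return np.array([[c,-s,0],[s,c,0],[0,0,1.]])
def down(a): # tool down, tool x at angle a
    return rz(a)@np.diag([1.,-1,-1])
E
python3 - <<'E'
from h import *
p,d=save("top","b_top",(140,120,420,300),2.8)
C=cloud("top",d)
print("bench z",np.median(C[280:300,250:350,2]))
g=cv2.cvtColor(p,cv2.COLOR_RGB2GRAY)
hsv=cv2.cvtColor(p,cv2.COLOR_RGB2HSV)
for nm,uv,z in [("big",(173,234),10),("small",(184,183),10),("collar",(395,255),12),("tub",(327,248),48),("plate",(262,218),8),("jar",(156,158),60),("cleaner",(236,136),130),("post",(287,149),75),("tis",(376,171),50),("wr",(433,208),5)]:
    print(nm,ray("top",uv,z).round(), C[uv[1],uv[0]].round(), p[uv[1],uv[0]])
# tub by height, ROI
m=((C[...,2]>38)&(C[...,2]<60)); mm=np.zeros_like(m); mm[215:285,295:360]=1
m=(m&mm).astype(np.uint8); r=cv2.minAreaRect(cv2.findContours(m,0,1)[0][0]); print("tub",m.sum(),r)
b=cv2.boxPoints(r); print([ray("top",x,48).round(1) for x in b])
mp=((g>135)).astype(np.uint8); mm[:]=0; mm[170:270,205:320]=1; mp&=mm.astype(np.uint8)
mp=cv2.morphologyEx(mp,cv2.MORPH_CLOSE,np.ones((5,5)))
c=max(cv2.findContours(mp,0,1)[0],key=cv2.contourArea); r=cv2.minAreaRect(c);print("plate",r)
print([ray("top",x,8).round(1) for x in cv2.boxPoints(r)])
E
```

```text
bench z -0.2911000478852583
big [461. 307.  10.] [461. 307.  10.] [128 123 116]
small [625. 300.  10.] [625. 300.  12.] [120 116 110]
collar [ 484. -375.   12.] [ 484. -376.    6.] [108 105  99]
tub [ 473. -164.   48.] [ 473. -164.   51.] [95 91 87]
plate [546.  42.   8.] [547.  43.   6.] [164 157 148]
jar [681. 388.  60.] [681. 388.  58.] [14 14 10]
cleaner [758. 145. 130.] [759. 145. 128.] [169 167 153]
post [756.  -8.  75.] [761.  -8.  60.] [56 54 50]
tis [ 729. -288.   50.] [ 729. -288.   49.] [115  85  53]
wr [ 647. -483.    5.] [ 646. -482.    8.] [119 114 106]
tub 1040 ((326.1320495605469, 248.53773498535156), (32.41708755493164, 32.27972412109375), 15.945395469665527)
[array([ 431.1, -106.7,   48. ]), array([ 527.1, -122.3,   48. ]), array([ 512.2, -217.9,   48. ]), array([ 416.8, -201.1,   48. ])]
plate ((260.80126953125, 218.15447998046875), (84.50443267822266, 57.45179748535156), 20.806791305541992)
[array([488.9, 192.8,   8. ]), array([666.6, 156. ,   8. ]), array([ 602.3, -102.5,    8. ]), array([428.2, -60.1,   8. ])]
```

View pics/b_top.png

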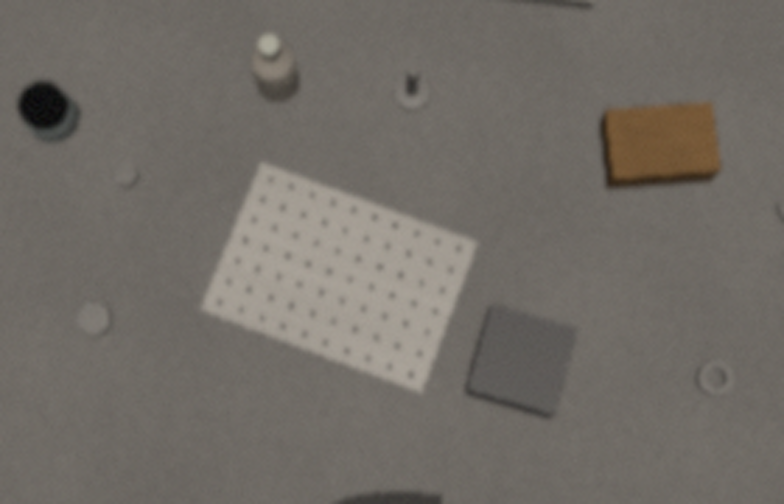

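```bash
python3 - <<'E'
from h import *
a=np.radians(77)
ctrl.move_ptp([500,-90,330],down(a))
st=sensors.read_state(); p,d=save("wrist","c_wrist")
np.savez("c.npz",p=p,d=d,pos=st["eef_pos"],rot=st["eef_rot"])
print(st["t"],st["eef_pos"],st["q"].round(2))
E
```

```text
2.2417 [499.8679977  -90.81469426 329.7706497 ] [-0.35  0.01  1.6  -0.    1.53 -0.12]
```

View pics/c_wrist.png

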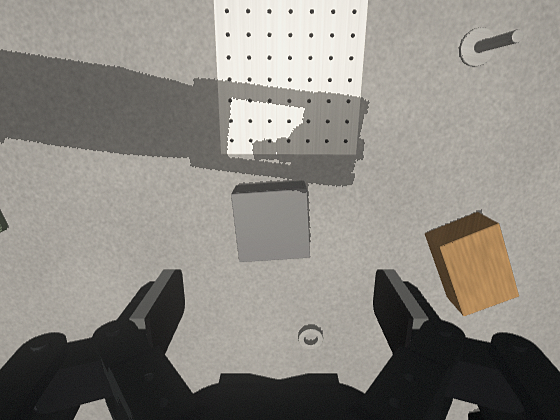

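The wrist view shows the tub's base with corners near (233,193), (307,191), (310,258) and (240,262). The plate's near edge runs along row ~155, columns 220-362. I'll compute the geometry from these.

```bash
python3 - <<'E'
from h import *
f=np.load("c.npz"); p=f["p"];st=dict(eef_pos=f["pos"],eef_rot=f["rot"]); C=cloud("wrist",f["d"],st)
z=C[...,2]
m=((z>42)&(z<55)).astype(np.uint8); w=np.zeros_like(m); w[170:280,215:330]=1; m&=w
c=max(cv2.findContours(m,0,1)[0],key=cv2.contourArea); b=cv2.boxPoints(cv2.minAreaRect(c)); print("tub px",b.round(1))
B=np.array([ray("wrist",x,48,st) for x in b]); print(B.round(1)); print("c",B.mean(0), np.median(z[210:250,250:300]))
for k in range(4): e=B[(k+1)%4]-B[k]; print(np.linalg.norm(e),np.degrees(np.arctan2(e[1],e[0])))
# plate edges by depth vs bench
print("plate z",np.median(z[60:80,240:350]),"bench",np.median(z[220:250,330:400]))
m=((z>4)&(z<14)).astype(np.uint8); m[:, :200]=0; m[:,385:]=0; m[175:]=0
m=cv2.morphologyEx(m,cv2.MORPH_OPEN,np.ones((5,5))); m=cv2.morphologyEx(m,cv2.MORPH_CLOSE,np.ones((9,9)))
ys=[np.nonzero(m[:,u])[0].max() for u in range(228,356,4)]; us=range(228,356,4)
P=np.array([ray("wrist",(u,v+.5),8,st) for u,v in zip(us,ys)]); 
L=cv2.fitLine(P[:,:2].astype(np.float32),cv2.DIST_HUBER,0,.01,.01).ravel();print("edge",L,np.degrees(np.arctan2(L[1],L[0])),ys)
for v in (20,60,100,140):
    u=np.nonzero(m[v])[0]; print(ray("wrist",(u.min()-.5,v),8,st).round(1),ray("wrist",(u.max()+.5,v),8,st).round(1))
E
```

```text
tub px [[230.6 192.1]
 [306.1 186.7]
 [311.1 256.9]
 [235.7 262.3]]
[[ 434.7 -103.3   48. ]
 [ 528.4 -117.9   48. ]
 [ 515.5 -214.1   48. ]
 [ 414.9 -198.9   48. ]]
c [ 473.39014508 -158.53858975   48.        ] 47.58039992571972
94.78976061741727 -8.878109016186848
97.03723937957285 -97.66436586467701
101.64250435260178 171.44076938804432
97.69892678724356 78.30830747549076
plate z 7.6642194156982555 bench -0.5102120601848412
edge [ 9.7400320e-01 -2.2653431e-01  5.0476257e+02 -7.5958153e+01] -13.093118 [np.int64(153), np.int64(153), np.int64(153), np.int64(153), np.int64(153), np.int64(153), np.int64(153), np.int64(153), np.int64(153), np.int64(153), np.int64(153), np.int64(153), np.int64(153), np.int64(153), np.int64(153), np.int64(153), np.int64(153), np.int64(153), np.int64(153), np.int64(153), np.int64(153), np.int64(153), np.int64(153), np.int64(153), np.int64(153), np.int64(153), np.int64(153), np.int64(153), np.int64(153), np.int64(153), np.int64(153), np.int64(153)]
[464.7  95.2   8. ] [640.   54.3   8. ]
[454.7  52.9   8. ] [628.9  12.3   8. ]
[442.8   7.9   8. ] [618.2 -32.9   8. ]
[431.3 -40.7   8. ] [606.7 -81.5   8. ]
```

```bash
cat >> h.py <<'E'
A=np.radians(-13.1); EX=rz(A)[:,0]; EY=rz(A)[:,1]; O=np.array([545.5,47.5,0])
RD=down(A+np.pi/2)
def W(x,y,z): return O+EX*x+EY*y+np.array([0,0,z])
def PF(X): r=np.asarray(X)-O; return np.array([r@EX,r@EY,X[2]])
def S():
    s=sensors.read_state(); f=s["force"]
    return "t%.1f pos%s F%s w%.1f"%(s["t"],PF(s["eef_pos"]).round(1),np.round([f@EX,f@EY,f[2]],1),s["grip_width"])
E
python3 - <<'E'
from h import *
ctrl.gripper_to(45); print(ctrl.tcp_to_tips)
ctrl.move_ptp(W(-24,-300,70),RD); print(S())
print(ctrl.move_l(W(-24,-300,10),vel=60,threshold=4),S())
E
```

```text
25.0
t3.9 pos[ -22.6 -300.2   71.3] F[-0.1 -1.1  0.3] w45.0
True t4.7 pos[ -24.5 -299.8   22.8] F[-1. -0.  6.] w44.8
```

```bash
python3 - <<'E'
from h import *
ctrl.move_l(W(-24,-300,34),vel=80); print(S())
print(ctrl.move_l(W(-24,-245,34),vel=60,threshold=8),S())
print(ctrl.move_l(W(-24,-225,34),vel=25,threshold=8),S())
E
```

```text
t5.0 pos[ -23.6 -300.2   34.1] F[ 0.1 -0.4 -0.7] w44.8
False t6.0 pos[ -23.8 -245.1   34.1] F[-0.3 -0.6 -0.5] w44.8
True t6.5 pos[ -23.8 -238.3   34.2] F[ 0.1 -1.7  1.8] w45.4
```

```bash
python3 - <<'E'
from h import *
print(ctrl.move_l(W(-24,-236,34),vel=20)); print(S())
save("side","d_side",(260,150,460,300),4)
save("top","d_top",(200,170,400,300),4)
E
```

```text
False
t6.8 pos[ -23.7 -238.1   34.5] F[-1.6 -8.7  1.9] w45.1
```

View pics/d_side.png

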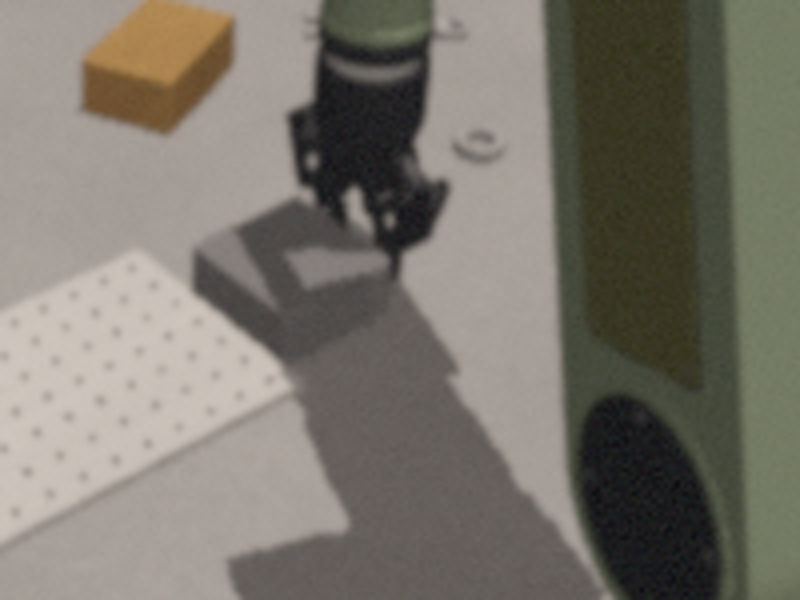

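View pics/d_top.png

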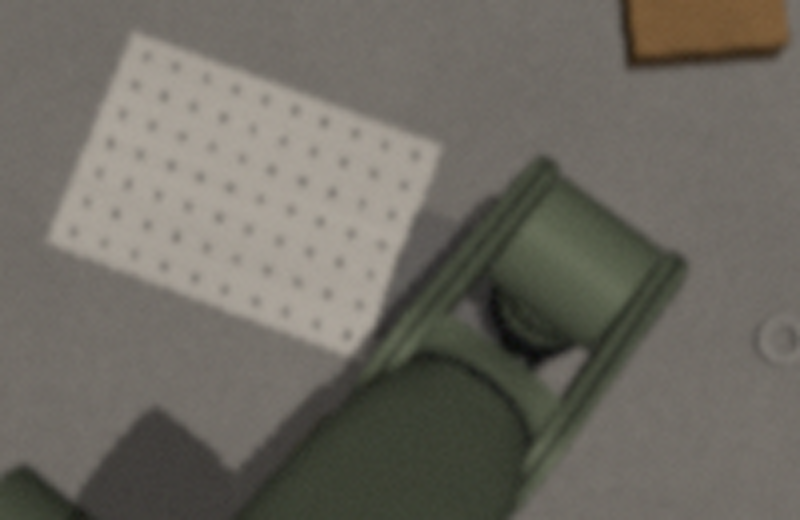

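The tub is flush against the plate edge, meeting it near (290,355) in the side crop, and the press force is 8.7 N. I'll start the tipping arc.

```bash
cat >> h.py <<'E'
TL=22.5; YP=-131.
def arc(th,r,h=4.,z0=0):
    t=np.radians(th); return W(-24,YP-r*np.cos(t)+h*np.sin(t)-11, 8+r*np.sin(t)+h*np.cos(t)+TL+z0)
def radial(th):
    f=sensors.read_state()["force"]; t=np.radians(th); fy=f@EY; return -fy*np.cos(t)+f[2]*np.sin(t), -fy*np.sin(t)-f[2]*np.cos(t)
E
python3 - <<'E'
from h import *
r=93.
for th in (4,9,14,19,24):
    ctrl.move_l(arc(th,r),vel=40); n,tg=radial(th); print(th,r,"N%.1f T%.1f"%(n,tg),S())
    r+= np.clip((n-10)/5,-1.5,1.5)
save("side","e_side",(260,150,460,300),4)
E
```

```text
4 93.0 N9.3 T-0.0 t7.2 pos[ -23.9 -236.8   41.4] F[-1.9 -9.3  0.7] w44.7
9 92.86934431806368 N8.9 T0.5 t7.5 pos[ -23.9 -235.2   49.4] F[-1.8 -8.9  0.9] w45.1
14 92.65449870922335 N7.1 T0.5 t7.9 pos[ -23.8 -232.9   57.3] F[-1.6 -7.   1.2] w45.2
19 92.08072877451686 N9.3 T-0.2 t8.2 pos[ -23.7 -230.    65. ] F[-2.9 -8.7  3.2] w45.0
24 91.93265210799115 N9.3 T0.2 t8.6 pos[ -23.7 -226.5   72.4] F[-1.6 -8.6  3.6] w44.9
```

View pics/e_side.png

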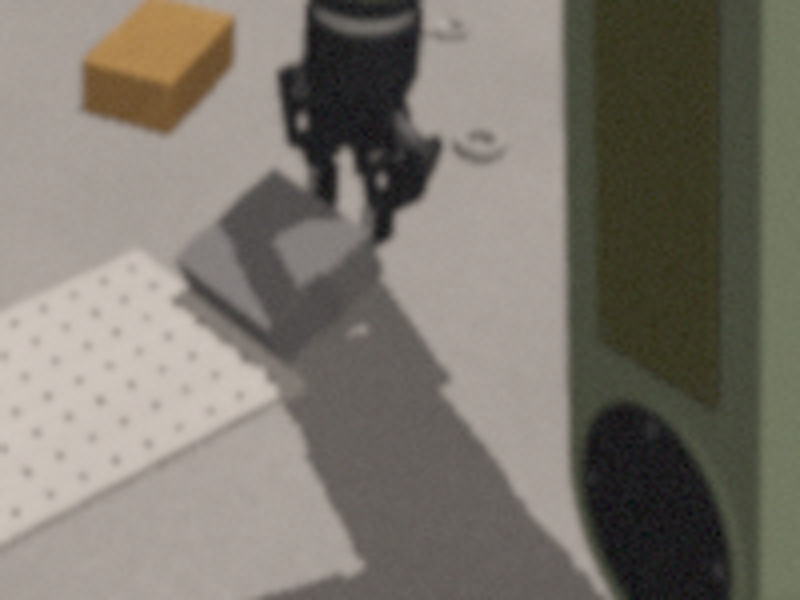

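The tub's rear rim has lifted, shown by the light gap at (355,330), and it is rotating about the plate edge as intended. I'll continue the arc.

```bash
python3 - <<'E'
from h import *
r=91.8
for th in (30,36,42,48,54,60):
    ctrl.move_l(arc(th,r),vel=40); n,tg=radial(th); print(th,round(r,1),"N%.1f T%.1f"%(n,tg),S())
    r+= np.clip((n-9)/5,-1.5,1.5)
    if n<2: break
save("side","f_side",(260,150,460,300),4)
E
```

```text
30 91.8 N9.9 T-0.1 t9.0 pos[ -23.6 -221.5   80.9] F[-2.2 -8.5  5.1] w45.2
36 92.0 N9.0 T-1.0 t9.4 pos[ -23.6 -215.7   88.8] F[-2.5 -6.7  6.1] w45.2
42 92.0 N8.4 T1.0 t9.8 pos[ -23.6 -209.2   96.1] F[-1.4 -6.9  4.9] w44.9
48 91.9 N8.5 T-0.5 t10.2 pos[ -23.5 -202.   102.7] F[-2.6 -5.3  6.7] w45.0
54 91.8 N9.9 T-1.1 t10.6 pos[ -23.4 -194.2  108.7] F[-2.5 -4.9  8.7] w44.9
60 91.9 N11.3 T-0.2 t11.0 pos[ -23.3 -185.9  113.9] F[-3.4 -5.5  9.8] w44.9
```

View pics/f_side.png

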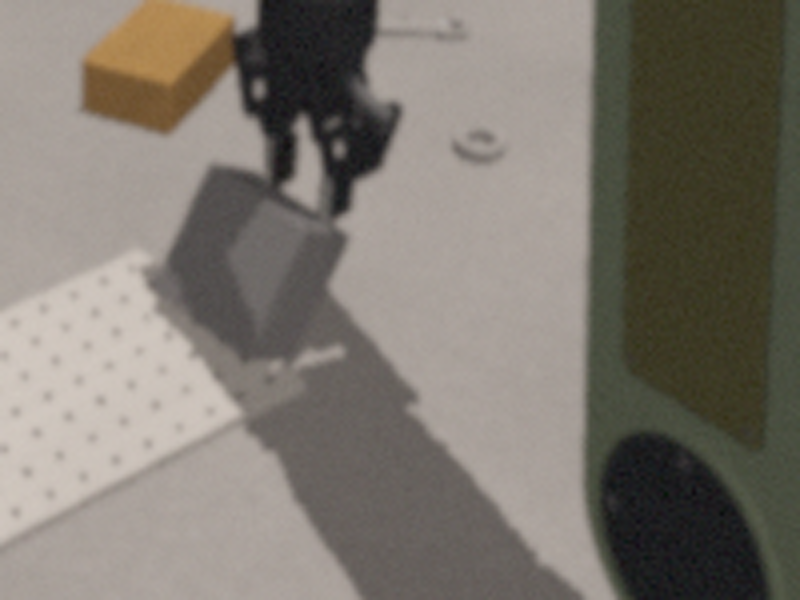

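```bash
python3 - <<'E'
from h import *
r=92.6
for th in (66,72,78,84,89):
    ctrl.move_l(arc(th,r),vel=40); n,tg=radial(th); print(th,round(r,1),"N%.1f T%.1f"%(n,tg),S())
    r+= np.clip((n-6)/5,-1.5,1.5)
save("side","g_side",(260,150,460,300),4)
E
```

```text
66 92.6 N10.0 T0.3 t11.4 pos[ -23.4 -176.8  118.4] F[-2.7 -4.4  9. ] w44.9
72 93.4 N7.5 T0.1 t11.8 pos[ -23.5 -167.3  122. ] F[-1.8 -2.4  7.1] w44.5
78 93.7 N8.9 T-0.4 t12.2 pos[ -23.4 -157.6  124.6] F[-3.4 -1.4  8.8] w45.0
84 94.3 N8.3 T-0.8 t12.6 pos[ -23.5 -147.4  126.1] F[-2.4 -0.1  8.3] w45.3
89 94.7 N8.4 T-0.6 t13.0 pos[ -23.5 -139.   126.7] F[-2.   0.4  8.4] w45.2
```

View pics/g_side.png

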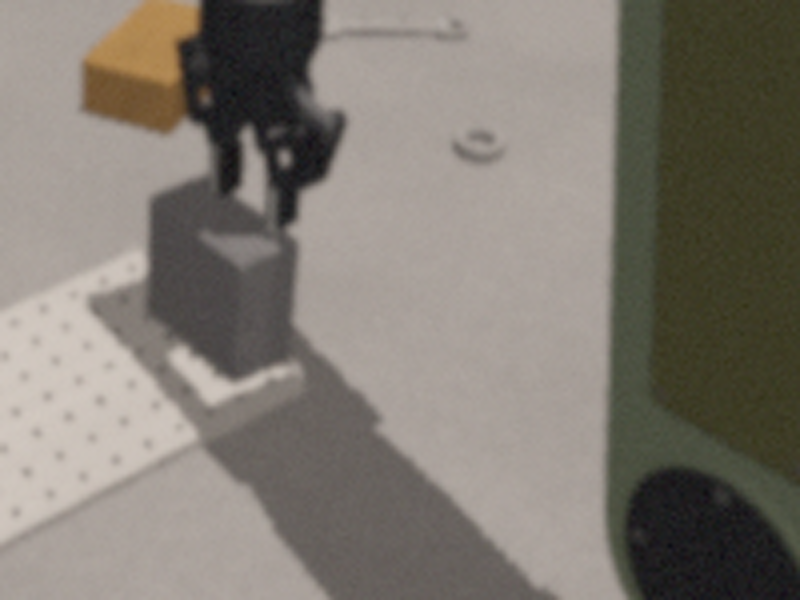

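The tub stands on its side on the plate at about (225,280), mouth toward -y. Next is the second push at the top rim.

```bash
python3 - <<'E'
from h import *
ctrl.move_l(W(-24,-142,140),vel=100)
ctrl.move_l(W(-24,-172,140),vel=150)
ctrl.move_l(W(-24,-172,115),vel=100); print(S())
print(ctrl.move_l(W(-24,-140,115),vel=50),S())
for y in(-132,-124,-116,-110,-104,-98):
    ctrl.move_l(W(-24,y,115),vel=35); print(S())
ctrl.hold(.3)
save("side","h_side",(260,150,460,300),4)
E
```

```text
t14.1 pos[ -24.7 -171.3  114.3] F[-0.4 -0.5 -0.1] w44.9
False t14.9 pos[ -24.1 -139.9  114.9] F[-0.3 -0.6  0.1] w45.0
t15.2 pos[ -24.  -131.8  115. ] F[ 0.2 -0.3  0.3] w45.0
t15.6 pos[ -24.  -123.7  115. ] F[ 0.1 -0.3  0.7] w45.0
t16.0 pos[ -24.  -115.8  115. ] F[ 0.2 -0.1  0.5] w45.0
t16.3 pos[ -24.  -109.8  115. ] F[-1.1 -0.3  0.2] w45.1
t16.6 pos[ -24.  -103.8  115. ] F[ 0.5  0.2 -0.5] w45.5
t17.0 pos[-24.  -97.8 115. ] F[-0.6 -0.4  0.2] w45.1
```

View pics/h_side.png

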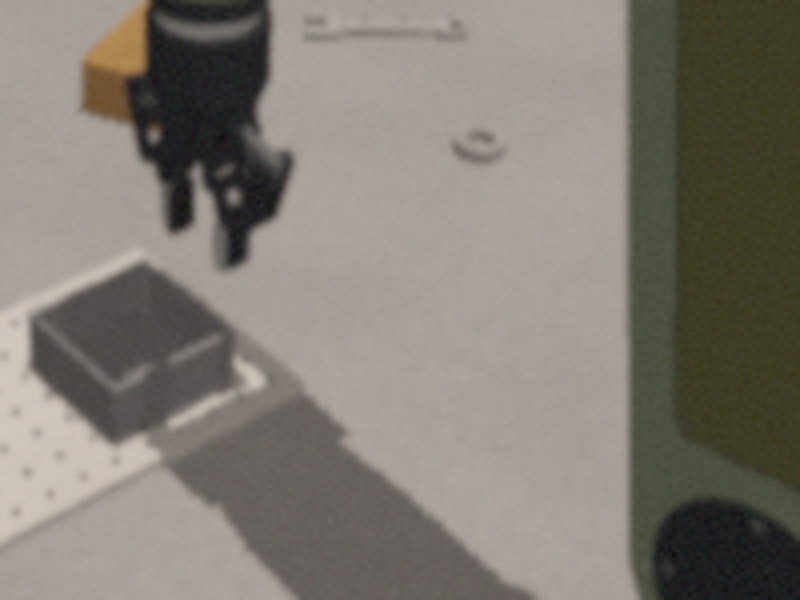

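The tub is mouth up on the plate, centred near (130,350) in the crop. Next, a wrist picture with both the tub and the discs in view.

```bash
python3 - <<'E'
from h import *
ctrl.gripper_to(60)
ctrl.move_ptp([535,95,340],RD)
st=sensors.read_state(); p,d=save("wrist","i_wrist")
np.savez("i.npz",p=p,d=d,pos=st["eef_pos"],rot=st["eef_rot"])
print(st["t"],st["eef_pos"],np.abs(st["qvel"]).max())
E
```

```text
18.6417 [534.20649367  94.51123104 338.10025329] 0.020832633996012467
```

View pics/i_wrist.png

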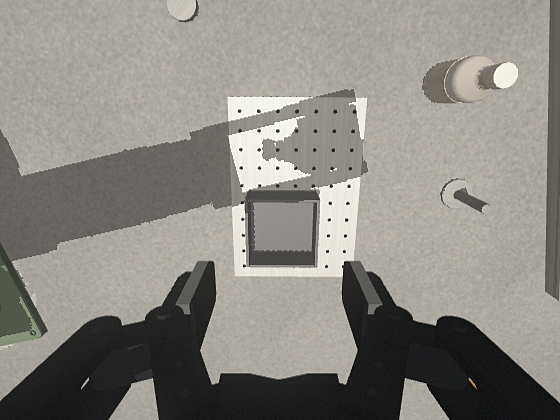

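The tub's floor spans about (254-312, 201-250) and its rim (246-319, ~200-267). The big disc is only partly visible at the top edge (182,8).

```bash
python3 - <<'E'
from h import *
f=np.load("i.npz"); st=dict(eef_pos=f["pos"],eef_rot=f["rot"]); C=cloud("wrist",f["d"],st)
z=C[...,2]; w=np.zeros(z.shape,bool); w[180:275,235:330]=1
for lo,hi,zz in((50,62,56),(11,18,14)):
    m=((z>lo)&(z<hi)&w).astype(np.uint8)
    c=max(cv2.findContours(m,0,1)[0],key=cv2.contourArea); r=cv2.minAreaRect(c); b=cv2.boxPoints(r); print(m.sum(),b.round(1).tolist())
    B=np.array([ray("wrist",x,zz,st) for x in b]); print("c",PF(B.mean(0)).round(1),B.mean(0).round(1)); print([np.round(PF(x)[:2],1).tolist() for x in B])
P=C[w&(z>50)&(z<62)]; print("pc rim plateframe", np.percentile((P-O)@EX,[1,99]),np.percentile((P-O)@EY,[1,99]))
P=C[w&(z>11)&(z<17)]; print("floor", np.percentile((P-O)@EX,[1,99]),np.percentile((P-O)@EY,[1,99]),np.median(P[:,2]))
E
```

```text
979 [[245.0, 198.0], [319.0, 198.0], [319.0, 266.0], [245.0, 266.0]]
c [-18.5 -39.5  56. ] [518.6  13.2  56. ]
[[-65.3, 8.3], [28.2, 8.3], [31.7, -87.3], [-68.4, -87.4]]
3215 [[250.0, 202.0], [313.0, 202.0], [313.0, 252.0], [250.0, 252.0]]
c [-18.9 -48.   14. ] [516.2   5.   14. ]
[[-63.1, -9.6], [25.2, -9.6], [27.6, -86.4], [-65.2, -86.5]]
pc rim plateframe [-66.76176197  28.75087151] [-88.07147762   7.07215808]
floor [-62.37542786  24.4837711 ] [-85.2587537    6.89826808] 13.612689778335977
```

```bash
python3 - <<'E'
from h import *
ctrl.move_ptp([535,285,260],down(np.pi/2))
ctrl.hold(.15)
st=sensors.read_state(); p,d=save("wrist","j_wrist")
np.savez("j.npz",p=p,d=d,pos=st["eef_pos"],rot=st["eef_rot"])
C=cloud("wrist",d,st); z=C[...,2]
print(S(),st["eef_pos"])
for nm,X in(("big",(461,307,10)),("small",(625,300,10))):
    u,v=proj("wrist",X,st); print(nm,u,v)
    g=cv2.cvtColor(p,cv2.COLOR_RGB2GRAY)
    m=((z>5)&(z<16)).astype(np.uint8); w=np.zeros_like(m); cv2.circle(w,(int(u),int(v)),45,1,-1); m&=w
    c=max(cv2.findContours(m,0,1)[0],key=cv2.contourArea); e=cv2.fitEllipse(c); print(e,ray("wrist",e[0],10,st).round(1), cv2.contourArea(c))
    P=C[m>0]; print((np.percentile(P,[1,99],axis=0)).round(1).tolist(), np.median(P,axis=0).round(1))
E
```

```text
t19.7 pos[-62.7 227.7 261.2] F[0.3 0.1 0.2] w60.2 [536.11444932 283.44094096 261.21971014]
big 211.01046956551508 155.9273711987947
((213.4538116455078, 154.16119384765625), (30.535085678100586, 31.848907470703125), 130.82289123535156) [463.9 309.   10. ] 762.0
[[447.1, 292.1, 7.5], [480.3, 325.5, 11.6]] [463.7 309.1   9.7]
small 357.05002891319134 161.67651924020808
((360.16064453125, 159.13650512695312), (21.65542984008789, 22.689638137817383), 45.744300842285156) [628.3 302.9  10. ] 384.5
[[616.7, 290.4, 5.8], [640.7, 314.7, 11.1]] [628.4 302.9   9.5]
```

View pics/j_wrist.png

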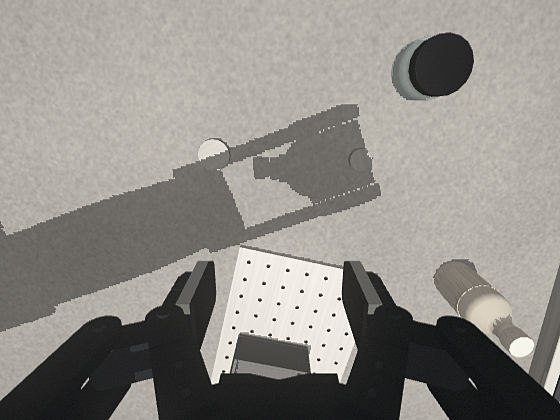

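The big disc is at (213,154), giving (464,309), and the small one at (360,159), giving (628,303). I'll grasp the big disc.

```bash
python3 - <<'E'
from h import *
ctrl.gripper_to(52)
ctrl.move_ptp([464,309,80],RD)
ctrl.move_l([464,309,25.5],vel=80,threshold=8); print(S())
ctrl.gripper_to(30,force=40); print(S())
ctrl.move_l([464,309,100],vel=150); print(S())
T=W(-19,-40.5,0)
ctrl.move_ptp([T[0],T[1],150],RD); print(S())
save("side","k_side",(200,150,400,300),4)
E
```

```text
t21.6 pos[-138.5  236.4   25.5] F[ 0.   0.5 -0.1] w52.1
t21.9 pos[-137.9  236.8   26.5] F[-0.   0.3  3.3] w33.9
t22.6 pos[-139.3  235.7   99.3] F[-0.8  0.7 -1.1] w33.7
t23.7 pos[-19.7 -39.8 149.3] F[-0.   0.1 -0.1] w33.7
```

View pics/k_side.png

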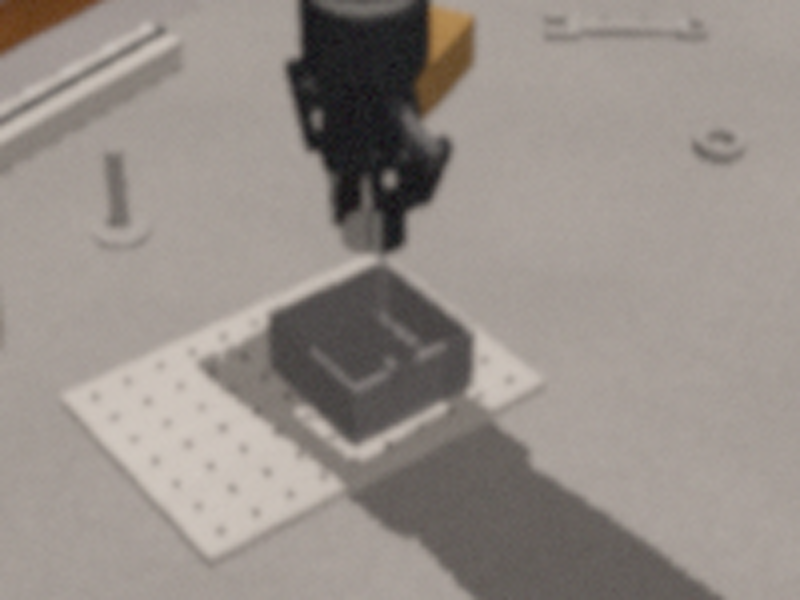

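The disc appears at (360,230) in the grip, taller than 10 mm. The grip width of 33.7 also suggests it is tilted, so I'll look closer.

```bash
python3 - <<'E'
from h import *
save("wrist","l_wrist",(180,180,380,330),4)
p,d=save("side","l_side",(265,180,325,225),12)
E
```

```text
(no output)
```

View pics/l_wrist.png

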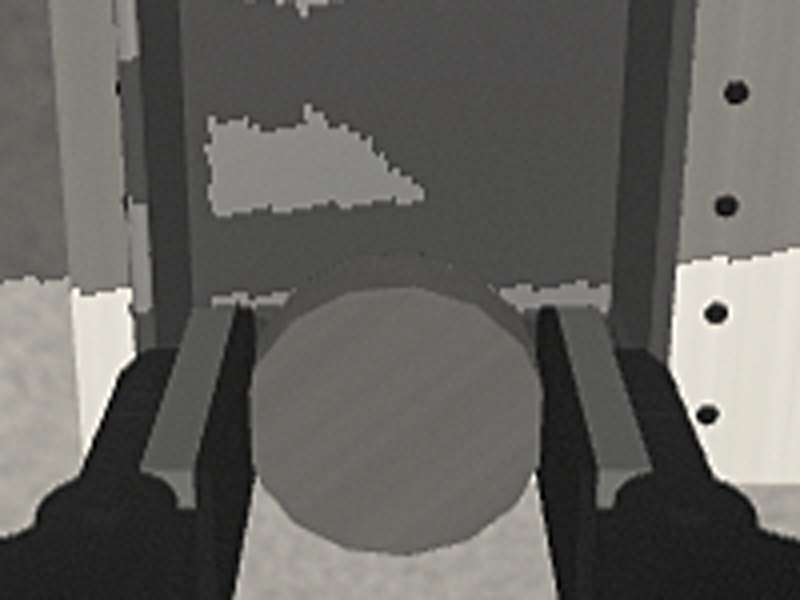

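View pics/l_side.png

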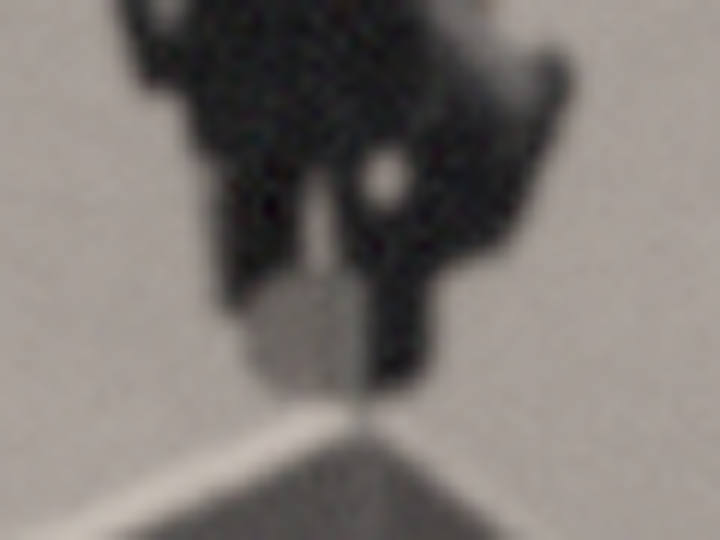

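The disc is held only slightly tilted, about 5° about the jaw axis, and looks centred between the pads near pixel (279,285). That will settle flat on release. I'll compute the in-hand offset and place it.

```bash
python3 - <<'E'
from h import *
st=sensors.read_state(); pz=st["eef_pos"][2]
c=ray("wrist",(279.2,285.2),pz-16.5,st); off=PF(c)-PF(st["eef_pos"]); print("in-hand",off.round(1))
tx,ty=-19-off[0],-40.5-off[1]
ctrl.move_l(W(tx,ty,62),vel=150); print(S())
print(ctrl.move_l(W(tx,ty,34),vel=30,threshold=4),S())
E
```

```text
in-hand [  0.   -0.7 -16.5]
t24.6 pos[-18.4 -39.6  62.6] F[ 0.2 -1.1 -1.5] w33.8
True t25.3 pos[-19.3 -39.9  40.5] F[-0.9 -0.1  5.2] w33.6
```

```bash
python3 - <<'E'
from h import *
ctrl.gripper_to(44); print(S())
ctrl.move_l(W(-19,-40,100),vel=120)
# view pose, same as earlier look pose over tub
ctrl.move_ptp(W(-19,-5,230),RD); ctrl.hold(.15)
st=sensors.read_state(); p,d=save("wrist","m_wrist")
np.savez("m.npz",p=p,d=d,pos=st["eef_pos"],rot=st["eef_rot"]); print(S())
E
```

```text
t25.6 pos[-20.3 -40.   39.5] F[0.5 0.4 0.5] w43.7
t27.0 pos[-20.4  -5.5 227.5] F[-0.6 -0.2  0.3] w43.9
```

View pics/m_wrist.png

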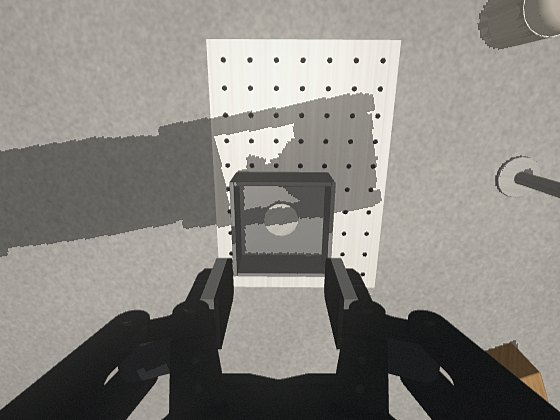

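The big disc lies flat on the tub's floor at about (281,219), with the rim outline spanning (231-335, 183-275). I'll check the centring.

```bash
python3 - <<'E'
from h import *
f=np.load("m.npz"); p=f["p"]; st=dict(eef_pos=f["pos"],eef_rot=f["rot"]); C=cloud("wrist",f["d"],st); z=C[...,2]
w=np.zeros(z.shape,bool); w[170:282,225:342]=1
P=C[w&(z>50)&(z<62)]; a=np.percentile((P-O)@EX,[1,99]);b=np.percentile((P-O)@EY,[1,99]);print("rim",a,b,a.mean(),b.mean())
w[:]=0; w[195:242,255:307]=1; m=((z>19)&(z<30)&w).astype(np.uint8)
c=max(cv2.findContours(m,0,1)[0],key=cv2.contourArea); e=cv2.fitEllipse(c); X=ray("wrist",e[0],24,st); print(e,PF(X).round(1),np.percentile(z[m>0],[5,50,95]))
P=C[m>0]; 
for E in(EX,EY): q=np.percentile((P-O)@E,[1,99]); print(q,q.mean())
# plane tilt
q=np.linalg.lstsq(np.c_[P[:,:2]-P[:,:2].mean(0),np.ones(len(P))],P[:,2],rcond=None)[0]; print("tilt",q)
w[:]=0; w[195:260,240:325]=1
m2=w&(z>11)&(z<17); P=C[m2]; a=np.percentile((P-O)@EX,[.5,99.5]); print("floor x",a,a.mean(), "z",np.median(P[:,2]))
E
```

```text
rim [-66.58949459  28.87204364] [-89.02946995   6.8865768 ] -18.858725476254815 -41.071446574888974
((280.6484375, 218.5849151611328), (32.27604293823242, 33.278099060058594), 89.6564712524414) [-19.8 -40.   24. ] [22.3065883  23.60517504 24.7528566 ]
[-36.05252571  -2.92986391] -19.491194809423902
[-57.30550477 -23.96001822] -40.63276149481895
tilt [-4.78267782e-03 -1.17573016e-02  2.35599826e+01]
floor x [-62.92009219  25.04870764] -18.93569227462671 z 13.663913866130827
```

Disc centre (-19.6,-40.3) against tub centre (-18.9,-41), so it is within about 1 mm and flat. Next is the small disc.

```bash
python3 - <<'E'
from h import *
ctrl.move_ptp([628.4,303,90],RD)
ctrl.move_l([628.4,303,28],vel=80,threshold=8); print(S())
ctrl.gripper_to(18,force=35); print(S())
ctrl.move_l([628.4,303,100],vel=150)
T=W(-19.6,-40.4,0)
ctrl.move_ptp([T[0],T[1],150],RD); ctrl.hold(.1); print(S())
st=sensors.read_state(); p,d=save("wrist","n_wrist",(180,180,380,330),4)
np.savez("n.npz",p=p,d=d,pos=st["eef_pos"],rot=st["eef_rot"])
E
```

```text
t29.1 pos[ 23.3 268.   28.5] F[0.5 0.1 0.3] w44.2
t29.4 pos[ 23.6 268.2  29.3] F[0.  0.6 3. ] w23.8
t31.4 pos[-19.2 -39.3 149.9] F[0.3 0.8 0.1] w23.7
```

View pics/n_wrist.png

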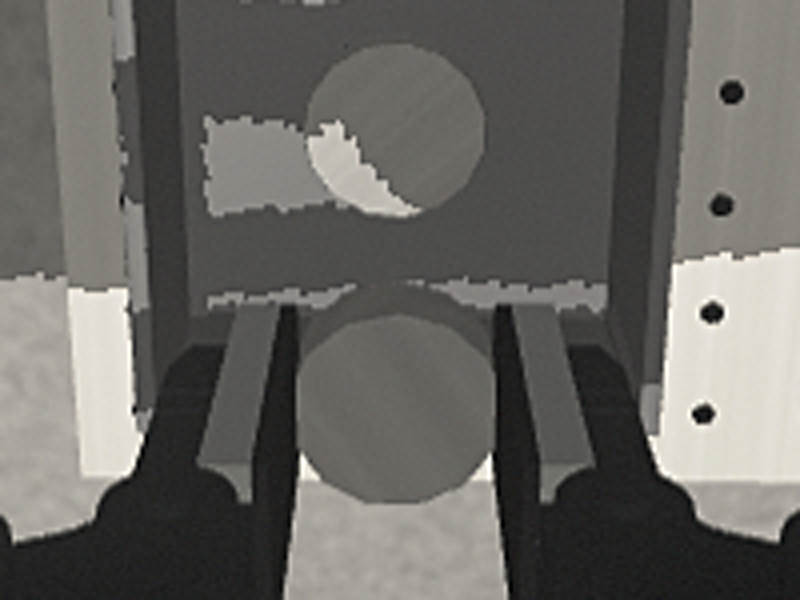

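```bash
python3 - <<'E'
from h import *
st=sensors.read_state(); pz=st["eef_pos"][2]
c=ray("wrist",(279.2,282.2),pz-18,st); off=PF(c)-PF(st["eef_pos"]); print("in-hand",off.round(1))
tx,ty=-19.6-off[0],-40.4-off[1]
ctrl.move_l(W(tx,ty,66),vel=150); ctrl.hold(.2); print(S())
print(ctrl.move_l(W(tx,ty,42),vel=20,threshold=3),S())
E
```

```text
in-hand [  0.   0. -18.]
t32.3 pos[-18.5 -40.3  67.3] F[-0.2  0.2 -0.2] w23.9
True t33.1 pos[-19.8 -40.4  53.2] F[-0.4 -0.2  3.8] w23.6
```

```bash
python3 - <<'E'
from h import *
ctrl.hold(.2); print(S())
ctrl.gripper_to(36); print(S())
ctrl.move_l(W(-19.8,-40,110),vel=80)
ctrl.move_ptp(W(-19,-5,230),RD); ctrl.hold(.2)
st=sensors.read_state(); p,d=save("wrist","o_wrist"); print(S())
C=cloud("wrist",d,st); z=C[...,2]
w=np.zeros(z.shape,bool); w[170:282,225:342]=1
P=C[w&(z>50)&(z<62)]; a=np.percentile((P-O)@EX,[1,99]);b=np.percentile((P-O)@EY,[1,99]);print("rim",a.mean(),b.mean())
w[:]=0; w[190:245,250:310]=1
for lo,hi,zz in((30,40,34),(19,29,24)):
    m=((z>lo)&(z<hi)&w).astype(np.uint8)
    if lo<25: m|=((z>=29)&(z<40)&w).astype(np.uint8)
    c=max(cv2.findContours(m,0,1)[0],key=cv2.contourArea); e=cv2.fitEllipse(c); print(e,PF(ray("wrist",e[0],zz,st)).round(1)); P=C[(z>lo)&(z<hi)&w]
    for E in(EX,EY): q=np.percentile((P-O)@E,[1,99]); print(q,q.mean())
    print(np.percentile(P[:,2],[5,50,95]))
cv2.imwrite("pics/o_crop.png",cv2.resize(p[165:290,215:350],None,fx=4,fy=4)[:,:,::-1])
E
```

```text
t33.3 pos[-19.8 -40.4  53.2] F[-0.2 -0.4  4.4] w23.4
t33.5 pos[-21.2 -40.6  52. ] F[-0.7  0.6  0.4] w35.8
t35.2 pos[-20.1  -5.5 227.9] F[ 0.4 -0.1 -0.9] w35.7
rim -18.84399695748757 -40.756287780292965
((279.84368896484375, 222.43255615234375), (23.696916580200195, 24.40308952331543), 86.4896240234375) [-20.3 -40.6  34. ]
[-32.27961507  -8.09305184] -20.186333453658058
[-53.13324414 -29.23348804] -41.18336609276798
[32.151243   33.55599588 34.77609075]
((280.4411315917969, 218.42678833007812), (32.42898941040039, 33.48161315917969), 88.25389862060547) [-19.7 -39.9  24. ]
[-36.76434813  -2.46952639] -19.61693725674225
[-57.76516772 -23.40213073] -40.5836492291841
[21.1064735  23.56318749 26.71683124]
```

View pics/o_crop.png

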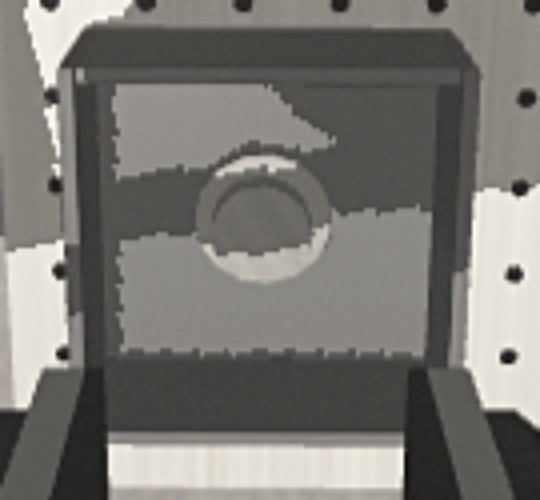

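The small disc sits flat at (262,215) inside the big one's outline, about 0.8 mm off its centre. One last look at the bystanders, then I'll hand it in.

```bash
python3 - <<'E'
from h import *
ctrl.move_l(W(-19,-5,330),vel=200)
save("side","q_side")
a=cv2.imread("pics/a_side.png").astype(int); b=cv2.imread("pics/q_side.png").astype(int)
d=np.abs(a-b).max(2)
for n,X in dict(collar=(484,-375,6),cleaner=(758,145,60),tissues=(729,-288,50),post=(756,-8,40),jar=(681,388,40),wrench=(647,-483,3)).items():
    u,v=proj("side",X).astype(int); print(n,(u,v),np.median(d[v-12:v+12,u-12:u+12]),(d[v-12:v+12,u-12:u+12]>40).mean())
E
```

```text
collar (np.int64(379), np.int64(185)) 3.0 0.0
cleaner (np.int64(189), np.int64(217)) 3.0 0.0
tissues (np.int64(300), np.int64(158)) 3.5 0.015625
post (np.int64(232), np.int64(197)) 3.0 0.0
jar (np.int64(129), np.int64(288)) 5.0 0.0
wrench (np.int64(354), np.int64(155)) 3.0 0.0
```

View pics/q_side.png

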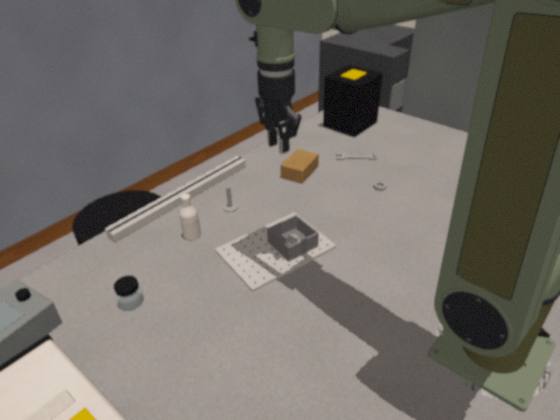

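The tub stands mouth up on the plate at (292,237) with the discs inside. The bystanders look the same as in the first picture, and the gripper is clear.

```bash
python3 -c "
from h import *
ctrl.finish_job(); print(S())"
```

```text
the job is handed in; nothing more can be done
the job is handed in; nothing more can be done
```

The job is handed in, at about 36 s on the robot's clock. The tub stands mouth up on the plate, with the large disc flat in the middle of its floor and the small disc flat and centred on top.

- **Tub:** I pushed it flush against the plate's edge and tipped it up over that edge. A second push at the top rim sent it over onto its base, and it dropped the last part freely.
- **Centring:** the last wrist picture puts the large disc within about 1 mm of the tub's centre and the small disc under 1 mm off the large one. The camera calibration is only good to about 2 mm. Both discs read flat, at the expected heights.
- **Other things on the bench:** comparing the first and last side pictures showed no visible change at any of the six.
- **Forces:** the highest I read at the wrist was about 11 N, but I only read it after moves, so brief peaks in between are not ruled out.
- **What disagreed:** as the gripper closed on each disc it felt about 3 N upward and stopped about 2 mm narrower than the disc. The large disc was held about 5° tilted. Neither affected the placing.

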